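# Fetch a gauge pin from its deep well with sprung tongs

### The job

Take the sprung tongs off their rest, reach down with them into the well with the blue rim, squeeze them shut on the brass gauge pin standing at its bottom and lift it out. Hang the tongs squarely back on their rest and let go, so that they spring open and leave the pin in the white catch tray underneath. Never touch the pin with the robot's own fingers.

Things in the scene. Friction and masses are not known exactly. Their poses are not given: they have to be found in the camera images.
- tongs: Sprung tongs, 120 g. Origin midway between orange grip pads; z up, x = squeeze direction, y = along cross bar. Pads 24 wide (y), z +-18 mm, outer faces 46 mm apart when open (each springs out with 9 N, 11.5 N shut); jaw gap = that width - 16. Carry open at 38-45 mm. Head 20 x 24 mm (x, y), top z +34. Cross bar 10 x 10 x 120, z +23 to +33. Jaws 16 wide, 4 thick, slide parallel, tips at z -95.
- pin_blue: The wanted brass gauge pin: plain cylinder 14 mm in diameter, 30 mm long, about 40 g, standing upright at the bottom of the blue-rimmed well, up to 4 mm off its axis. Origin: centre of its lower end; z along it. Jaw tips 5 to 12 mm above the well's floor grip it well; the tongs are then 30 mm wide over the pads. Like pins stand in the yellow and green wells: not wanted.
- well_blue: Round grey well fixed to the table, with a flared blue rim; equal wells with yellow and green rims stand beside it, in any order. 72 mm high; 52 mm inside diameter, flaring above 55 mm height to 70 mm inside and 80 mm outside at the rim. Inner floor 5 mm above the table. Origin: centre of the underside; z up.
- rest: Tongs rest, fixed: grey base 100 x 130 mm with two aluminium posts at y -45 and +45 mm, a flared notch in each top (floor z 141, top z 155; 16 mm wide in x, about 30 at the top) for the cross bar. Origin: centre of underside, z up. Seated tongs: origin at z 118, bar along y, tips 14 mm above the floor of the white catch tray (70 x 70 mm inside, floor z 9, walls to z 24, centred on the origin).

How it is judged:
By the outcome, as a careful person would: the job done as asked, in the order asked, and still so for the second after the job is handed in, with the robot touching nothing.
It also fails if it takes over 54 s, if anything falls off the work surface, if the arm or the gripper's body presses on something with over 40 N, if the wrist force passes 120 N, or if a joint passes its speed limit or range.

### The arm

A 6-joint arm with a two-finger parallel gripper is mounted at the origin on the work surface. World frame = base frame: x ahead of the robot, y to its left, z up, the work surface at z = 0. Lengths are in m, angles in rad, forces in N, time in s.
With the tool pointing down it reaches from about 0.25 to 0.775 m from the base axis. Payload 4 kg.
Tool frame: the origin (TCP) lies at the very end of the fingers, on their centre line; the grasp point (between the pads) lies 19 mm behind it (hold_point_z is the z of the grasp point in the tool frame, in m); z points along the fingers, x is the direction in which the jaws open and shut, and the axes are right-handed (so a half turn about z gives the same grasp; the last joint's range is limited). The gripper opens to 94 mm and grips with 3 to 60 N. Pads are 16 mm wide; open, the fingers measure 119 mm over their backs; the gripper's body (75 mm by 177 mm) begins 78 mm behind the grasp point.
Start: joints at [-1.344, 0.087, 1.371, -0, 1.684, -0.103], TCP at [0.178, -0.52, 0.206] pointing down, gripper open.
Joint ranges: [-3.1, 3.1], [-0.76, 2.03], [0.27, 2.55], [-1.08, 4.22], [0.17, 2.65], [-2.57, 2.57]. Speed limits (rad/s): [2.79, 2.79, 3.14, 3.14, 3.14, 3.14].

### API

Orientations are given as a rotation vector (axis times angle).
In Python, from workcell import * gives the robot as it stands. Calls block until the motion is done:
- goto(position, orientation): joint-space move of the TCP to a pose.
- move_linear(position, max_speed=0.15, frame=None, contact_N=None): straight line of the TCP; frame=None keeps the orientation; max_speed is the mean speed in m/s. With contact_N (N) it stops when the force on the tool has changed by that much, and returns True; else False.
- set_joints(angles): joint-space move.
- open_gripper() and clamp(newtons=None): open the fingers fully, or close them until they stop; newtons is the grip in N (None keeps the last).
- wait(seconds).
- solve_ik(position, orientation): joint angles nearest the present ones, or None.
- capture(name): name is "scene" or "top"; returns a dict with "pixels" (480x640x3 uint8, red, green, blue), "camera_matrix" (3x3 intrinsics, pixels), "R" (3x3) and "t" (3): a world point X has camera coordinates R X + t. Camera axes: x right, y down, z forward; pixel columns grow to the right and rows downward; lengths in m; the calibration is good to about 2 mm. A picture is of the moment at which its call begins. There is no depth.
A pose or a line that the arm cannot do raises PlanningError and nothing moves.
- job_done(): hands the job in, once; it reports no verdict.
Readings, each from a call of its own:
- current_clock(): time.
- current_q(): joint angles.
- current_dq(): joint speeds.
- current_tau(): joint torques, N m.
- current_tcp_pos(): TCP position.
- current_eef_rot(): TCP orientation.
- current_contact_force(): force on the tool from outside, world axes, zero at the start.
- current_torque(): the same for the moment, N m.
- current_opening(): finger opening in m.
Only numpy, scipy, OpenCV 4.12 (cv2) and the standard library are available. Lean on these libraries where they do the work, as an engineer would, in place of code of your own. Each camera call takes 0.05 s, during which the arm holds its last target. There are 200 camera calls.

## Working session

There is one attempt and no reset: what is moved stays moved. The work goes in short steps, each a Python script; the robot and the scene stay as the last script left them, time stands still between calls to the robot, and variables do not carry over. Pictures are saved under pics/ and viewed, about 8 in all and at most 12, crops included, and the job is handed in when it is done.

```bash
mkdir -p pics; ls; python3 - <<'E'
from workcell import *
import cv2
for n in("scene","top"):
    c=capture(n); cv2.imwrite(f"pics/{n}0.png",c["pixels"][:,:,::-1]); print(n,c["camera_matrix"].tolist(),c["R"].round(4).tolist(),c["t"].round(4).tolist())
print(current_clock(),current_tcp_pos(),current_eef_rot(),current_opening())
E
```

```text
pics
scene [[560.8978195994841, 0.0, 320.0116396631503], [0.0, 560.8978195994841, 239.68653765764694], [0.0, 0.0, 1.0]] [[0.8099, 0.5862, 0.0185], [0.3937, -0.5199, -0.7581], [-0.4348, 0.6213, -0.6519]] [-0.415, -0.1376, 1.1489]
top [[512.6290866295247, 0.0, 319.38544586003917], [0.0, 512.6290866295247, 241.98977734095715], [0.0, 0.0, 1.0]] [[0.0029, -1.0, -0.008], [-0.9819, -0.0013, -0.1894], [0.1894, 0.0084, -0.9819]] [-0.0192, 0.55, 0.7794]
0.1 [ 0.17800834 -0.51988928  0.20443873] [-2.55492773e+00  1.82590424e+00  2.29369830e-03] 0.09421508812263402
```

View pics/scene0.png

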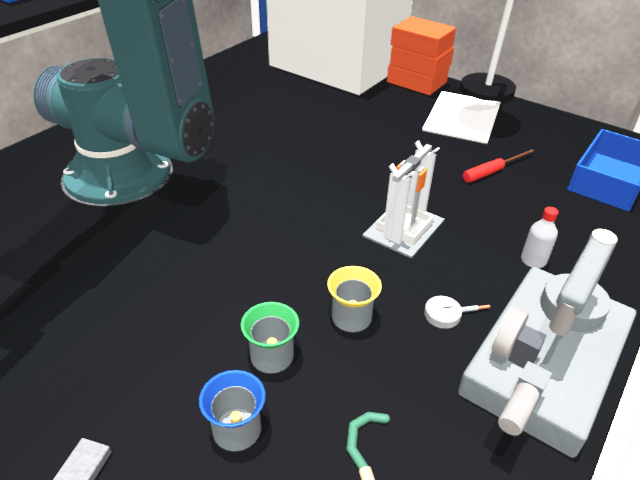

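View pics/top0.png

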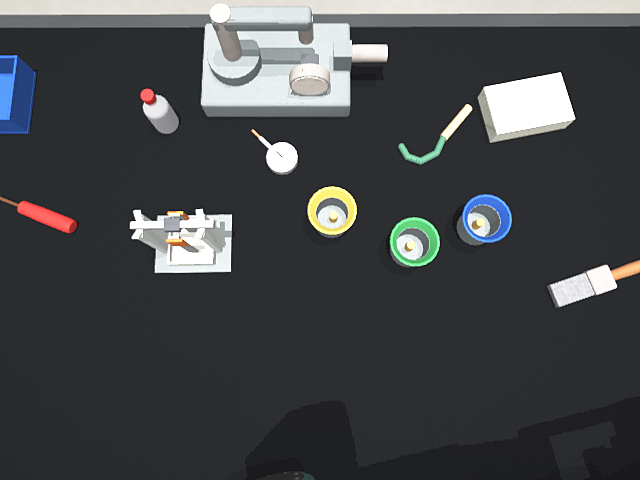

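The scene view shows the rest at about (405,200) and the blue well at about (233,410). In the top view they are at about (180,240) and (487,219). Next I'll enlarge those areas in one composite.

```bash
python3 - <<'E'
import cv2,numpy as np
s=cv2.imread("pics/scene0.png");t=cv2.imread("pics/top0.png")
def c(i,x,y,w,h,k): return cv2.resize(i[y:y+h,x:x+w],None,fx=k,fy=k,interpolation=cv2.INTER_CUBIC)
a=np.vstack([np.hstack([c(t,125,200,120,80,3.3333),c(t,440,185,120,80,3.3333)]),np.hstack([c(s,345,140,120,120,2.7),np.zeros((324,76,3),np.uint8),c(s,180,360,120,100,3.24),])[:, :800]])
print(a.shape);cv2.imwrite("pics/c1.png",a)
E
```

```text
Traceback (most recent call last):
ValueError: all the input array dimensions except for the concatenation axis must match exactly, but along dimension 1, the array at index 0 has size 800 and the array at index 1 has size 789
```

```bash
cat > h.py <<'E'
import cv2,numpy as np
def c(i,x,y,w,h): return cv2.resize(i[y:y+h,x:x+w],(400,300),interpolation=cv2.INTER_CUBIC)
def comp(name,*cr):
    a=[c(*k) for k in cr]
    cv2.imwrite(name,np.vstack([np.hstack(a[:2]),np.hstack(a[2:])]) if len(a)>2 else np.hstack(a))
E
python3 - <<'E'
from h import *
s=cv2.imread("pics/scene0.png");t=cv2.imread("pics/top0.png")
comp("pics/c1.png",(t,125,200,120,90),(t,430,180,100,75),(s,325,140,160,120),(s,170,360,120,90))
E
```

```text
(no output)
```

View pics/c1.png

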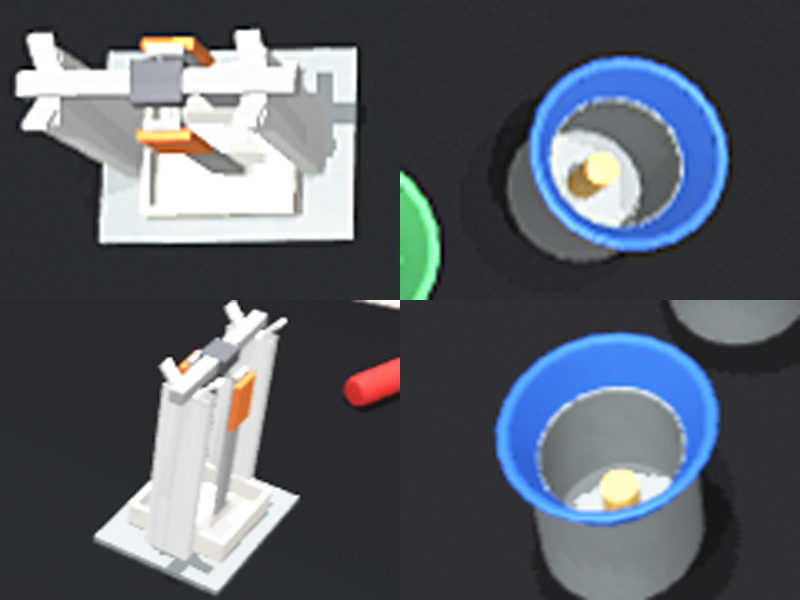

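Read from the crops in full-image pixels: top view, bar ends at about (130,224) and (214,223), and the blue rim centre at (487.2,218.2) with the pin top at (480.5,221.8). In the scene view the rim centre is (232.2,398.4) and the pin top is (236,415.5). Next I'll fit the rest pose and triangulate.

```bash
cat >> h.py <<'E'
from scipy.optimize import least_squares
from scipy.spatial.transform import Rotation as Ro
CAM={}
def cam(n,K,R,t): CAM[n]=(np.array(K),np.array(R),np.array(t))
cam("s",[[560.898,0,320.012],[0,560.898,239.687],[0,0,1]],[[0.8099,0.5862,0.0185],[0.3937,-0.5199,-0.7581],[-0.4348,0.6213,-0.6519]],[-0.415,-0.1376,1.1489])
cam("t",[[512.629,0,319.385],[0,512.629,241.99],[0,0,1]],[[0.0029,-1.0,-0.008],[-0.9819,-0.0013,-0.1894],[0.1894,0.0084,-0.9819]],[-0.0192,0.55,0.7794])
def proj(n,X):
    K,R,t=CAM[n]; p=K@(R@np.asarray(X)+t); return p[:2]/p[2]
def ray(n,uv,z):  # point at height z on pixel ray
    K,R,t=CAM[n]; d=R.T@np.linalg.solve(K,[*uv,1]); C=-R.T@t; return C+d*(z-C[2])/d[2]
def down(yaw): return (Ro.from_euler("z",yaw)*Ro.from_rotvec([np.pi,0,0])).as_rotvec()
E
python3 - <<'E'
from h import *
np.set_printoptions(precision=4,suppress=True)
T=lambda x,y:(125+x*.3,200+y*.3); S=lambda x,y:(325+x*.4,140+(y-300)*.4)
obs=[]  # (view, uv, local xyz mm ; z None=base)
# top: image left=+y, up=+x
for uv,l in [((107,50),(50,65)),((356,47),(50,-65)),((354,240),(-50,-65)),((100,241),(-50,65))]: obs.append(("t",T(*uv),l+(None,)))
for uv,l in [((17,68),(5,60,151)),((297,64),(5,-60,151)),((132,58),(10,12,152)),((181,57),(10,-12,152))]: obs.append(("t",T(*uv),l))
# scene
for uv,l in [((95,538),(-50,-65)),((216,592),(50,-65)),((298,497),(50,65))]: obs.append(("s",S(*uv),l+(None,)))
def res(p,views="st"):
    x,y,a,h=p;c,s=np.cos(a),np.sin(a);r=[]
    for n,uv,l in obs:
        if n not in views: continue
        z=h if l[2] is None else l[2]/1000
        X=[x+(c*l[0]-s*l[1])/1000,y+(s*l[0]+c*l[1])/1000,z]; r+=list(proj(n,X)-uv)
    return np.array(r)
for v in("st","t"):
    f=least_squares(res,[.5,.2,0,.005],args=(v,),loss="soft_l1"); print(v,f.x); print(res(f.x,v).reshape(-1,2).round(1).tolist())
for n,a,z in[("rim",((487.25,218.25),(232.2,398.4)),.072),("pin",((480.5,221.75),(236,415.5)),.035)]:
    print(n,ray("t",a[0],z),ray("s",a[1],z))
E
```

```text
st [0.5578 0.1959 0.0173 0.0059]
[[1.6, -0.2], [1.6, -0.5], [1.2, -1.2], [1.0, -0.3], [-1.1, 0.4], [-2.1, 0.3], [-2.5, -0.6], [-0.6, -0.6], [-1.9, -0.7], [-0.7, -0.1], [-0.6, -0.2]]
t [0.5566 0.1947 0.0142 0.0144]
[[0.8, -0.8], [1.5, -0.8], [0.9, -1.0], [-0.0, -0.4], [-0.4, 1.1], [-1.3, 1.3], [-1.7, 0.2], [0.2, 0.3]]
rim [ 0.5852 -0.2857  0.072 ] [ 0.5893 -0.2868  0.072 ]
pin [ 0.5881 -0.2862  0.035 ] [ 0.5905 -0.2857  0.035 ]
```

```bash
python3 - <<'E'
from workcell import *
from h import *
x,y,a=.5575,.195,.016
print(solve_ik([x,y,.22],down(a)),solve_ik([.589,-.286,.25],down(a)))
goto([x,y,.22],down(a)); print(current_clock(),current_q().round(3) if hasattr(current_q(),'round') else current_q())
print(move_linear([x,y,.101],.1,contact_N=8), current_tcp_pos())
clamp(9.4); wait(.3); print(current_opening(),current_contact_force(),current_clock())
s=capture("scene")["pixels"][:,:,::-1];t=capture("top")["pixels"][:,:,::-1]
comp("pics/c2.png",(t,90,160,200,150),(s,305,80,200,150))
E
```

```text
[ 2.40496168e-01  1.76016489e-01  1.24310574e+00 -4.44089210e-16
  1.72247042e+00  2.24496168e-01] [-5.38587378e-01  3.24043794e-01  1.00397880e+00 -4.44089210e-16
  1.81357006e+00 -5.54587378e-01]
2.95 [ 0.239  0.176  1.243 -0.     1.722  0.224]
False [0.55812257 0.19518431 0.10202753]
0.04333295322921487 [-0.04008539 -0.5097433  -0.00579764] 5.6583
```

View pics/c2.png

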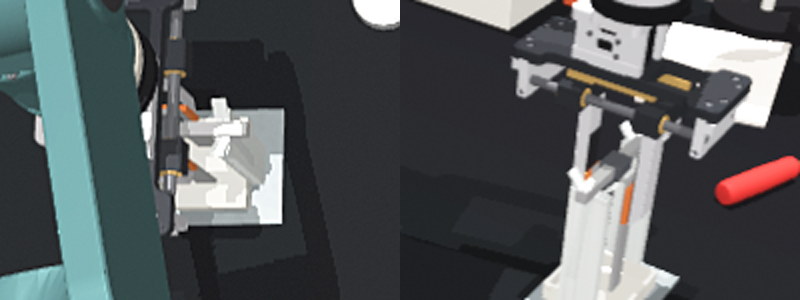

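The scene view shows the fingers on both orange pads, with the opening at 43 mm. Next: lift, and carry to above the blue well.

```bash
python3 - <<'E'
from workcell import *
from h import *
clamp(9.6); wait(.2); print(current_opening())
x,y,a=.5575,.195,.016
f0=current_contact_force()[2]
move_linear([x,y,.215],.1); print(current_opening(),current_contact_force()-[0,0,f0])
goto([.589,-.286,.215],down(a)); wait(.2)
move_linear([.589,-.286,.165],.12); wait(.2)
p=current_tcp_pos();print(p,current_opening(),current_contact_force(),current_clock())
s=capture("scene")["pixels"][:,:,::-1];t=capture("top")["pixels"][:,:,::-1]
cv2.imwrite("pics/s3.png",s);cv2.imwrite("pics/t3.png",t)
comp("pics/c3.png",(t,420,150,120,90),(s,170,340,120,90),(t,300,80,320,240),(s,100,200,320,240))
for dx in(-1,1): print([proj("s",[p[0]+dx*.0165,p[1],p[2]+.016-.095]).round(1)])
E
```

```text
0.041816007863395455
0.042340343490158104 [ 0.41208137  0.33158531 -0.86164494]
[ 0.58961067 -0.28637445  0.16658327] 0.04312429949962129 [-0.19927814  0.35877757 -1.19511049] 10.3833
[array([221.2, 383.6])]
[array([242.1, 398. ])]
```

View pics/c3.png

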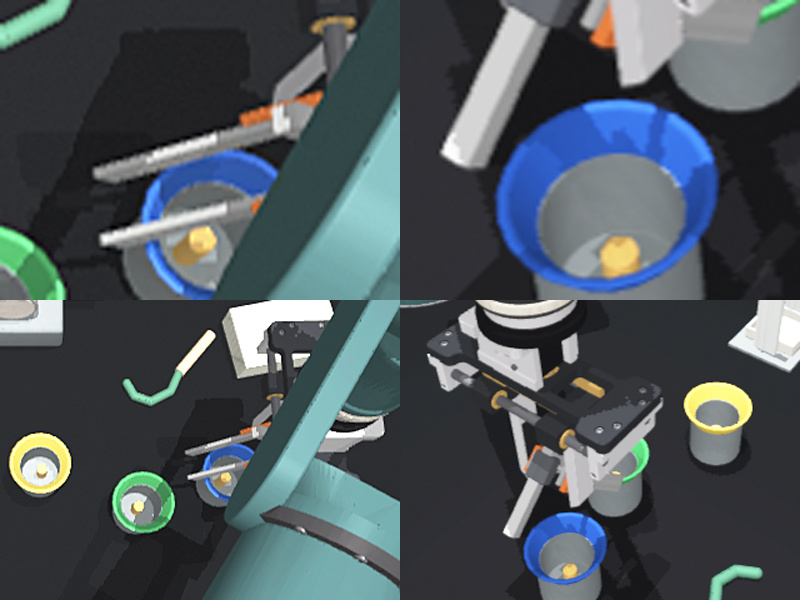

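The tongs have swung in the pads: their jaws lean over in both views. I'll triangulate the tips to get the tilt.

```bash
python3 - <<'E'
from h import *
from workcell import *
np.set_printoptions(precision=4,suppress=True)
p=current_tcp_pos();print(p,Ro.from_rotvec(current_eef_rot()).as_matrix(), current_opening())
o=p+[0,0,.016]
for dx in(-.017,.017): print("exp top",proj("t",o+[dx,0,-.095]),proj("s",o+[dx,0,-.095]))
def tri(a,b):
    f=least_squares(lambda X:np.r_[proj("t",X)-a,proj("s",X)-b],[.6,-.28,.1]);return f.x,f.cost
print(tri((449.5,202.5),(188,387)),tri((451,222.6),(188,387)))
# predicted tips for tilts about x-axis through o
for th in range(-80,81,20):
    d=Ro.from_euler("x",th,degrees=True).apply([0,0,-.095]); print(th,*[np.r_[proj("t",o+d+[dx,0,0]),proj("s",o+d+[dx,0,0])].round(0) for dx in(-.017,.017)])
s=cv2.imread("pics/s3.png");t=cv2.imread("pics/t3.png")
comp("pics/c4.png",(t,430,140,100,75),(s,170,300,140,105))
im=cv2.imread("pics/c4.png");cv2.imwrite("pics/c4.png",cv2.resize(im,(800,300)))
E
```

```text
[ 0.5894 -0.2863  0.1661] [[ 0.9999  0.016   0.0016]
 [ 0.016  -0.9999 -0.001 ]
 [ 0.0016  0.001  -1.    ]] 0.04330100207925365
exp top [491.1583 223.927 ] [220.8821 383.4549]
exp top [489.8491 202.8463] [242.3701 398.2622]
(array([ 0.5628, -0.2773,  0.0638]), np.float64(1550.5362162898434)) (array([ 0.5448, -0.2739,  0.0434]), np.float64(962.0720517337147))
-80 [576. 212. 148. 401.] [573. 188. 171. 419.]
-60 [558. 217. 161. 410.] [556. 194. 184. 428.]
-40 [536. 221. 180. 409.] [535. 199. 202. 426.]
-20 [513. 223. 201. 400.] [512. 202. 222. 416.]
0 [491. 224. 221. 383.] [490. 203. 242. 398.]
20 [471. 223. 239. 363.] [470. 202. 260. 376.]
40 [456. 221. 254. 339.] [454. 199. 275. 352.]
60 [445. 217. 264. 315.] [444. 194. 286. 328.]
80 [443. 211. 269. 292.] [442. 188. 291. 304.]
```

View pics/c4.png

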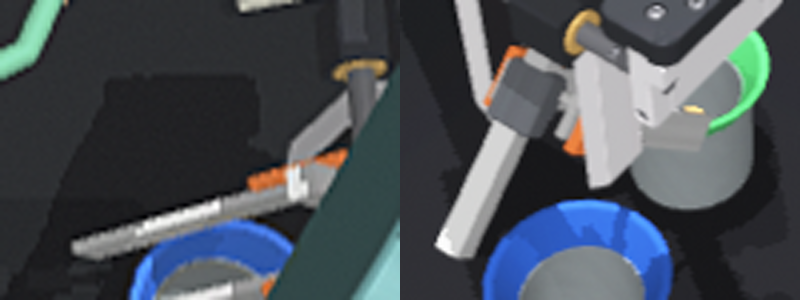

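The object at lower left in the scene view is the head and cross bar end, at about (222,330). The tongs have swung about 45° around the pad axis, tips towards +y (top view tips at about (450,212)). The fast joint move caused it. I'll push the jaws upright gently against the outside of the blue well's fixed rim, and use only slow straight moves from here.

```bash
python3 - <<'E'
from workcell import *
from h import *
x=.587
move_linear([x,-.425,.165],.12)
move_linear([x,-.425,.109],.1)
print(current_clock(),current_contact_force())
print(move_linear([x,-.331,.109],.07,contact_N=12)); wait(.2)
p=current_tcp_pos();print(p,current_opening(),current_contact_force(),current_clock())
s=capture("scene")["pixels"][:,:,::-1];t=capture("top")["pixels"][:,:,::-1]
cv2.imwrite("pics/s5.png",s);cv2.imwrite("pics/t5.png",t)
comp("pics/c5.png",(t,430,150,160,120),(s,110,320,160,120))
print("exp tips",[np.r_[proj("t",p+[d,0,-.079]),proj("s",p+[d,0,-.079])].round(0) for d in(-.016,.016)])
E
```

```text
12.5 [-0.61520389  0.22550151 -0.90884889]
False
[ 0.58694634 -0.3311471   0.10878251] 0.04550531360047829 [ 1.28277975 -2.51802683 -0.58509013] 14.1917
exp tips [array([507., 233., 199., 436.]), array([506., 214., 218., 451.])]
```

View pics/c5.png

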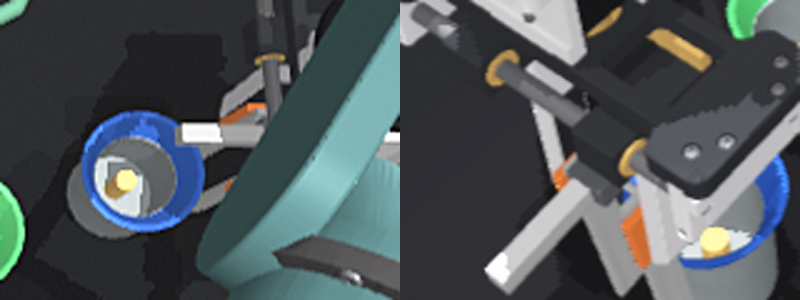

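The bar now looks nearly level. Its +y end is at top (502,203) and its -y end at scene (150,430), so I'll compute the residual tilt from those.

```bash
python3 - <<'E'
from h import *
from workcell import *
o=current_tcp_pos()+[0,0,.016]
for th in range(-10,21,5):
    r=Ro.from_euler("x",th,degrees=True)
    print(th,"top +y end",proj("t",o+r.apply([0,.06,.028])).round(1),"scene -y end",proj("s",o+r.apply([0,-.06,.028])).round(1))
clamp(9.9);wait(.3);print(current_opening(),current_clock())
E
```

```text
-10 top +y end [489.5 205.8] scene -y end [153.7 414.1]
-5 top +y end [491.9 204.8] scene -y end [152.2 419.1]
0 top +y end [494.6 203.9] scene -y end [151.  423.9]
5 top +y end [497.7 202.9] scene -y end [150.2 428.5]
10 top +y end [501. 202.] scene -y end [149.9 432.7]
15 top +y end [504.6 201.2] scene -y end [149.9 436.7]
20 top +y end [508.5 200.4] scene -y end [150.3 440.3]
0.045113473355454556 14.8083
```

```bash
python3 - <<'E'
from workcell import *
from h import *
x=.587
print(move_linear([x,-.3235,.109],.04,contact_N=12)); wait(.1)
print(current_contact_force())
move_linear([x,-.335,.109],.05)
for f in(10.2,10.6,11):
    clamp(f);wait(.3);print(f,current_opening())
    if current_opening()<.042:break
p=current_tcp_pos();print(p,current_opening(),current_contact_force(),current_clock())
s=capture("scene")["pixels"][:,:,::-1];t=capture("top")["pixels"][:,:,::-1]
comp("pics/c6.png",(t,450,160,120,90),(s,110,340,120,90))
o=p+[0,0,.016]
for th in range(-10,21,5):
    r=Ro.from_euler("x",th,degrees=True)
    print(th,"top +y end",proj("t",o+r.apply([0,.06,.028])).round(1),"scene -y end",proj("s",o+r.apply([0,-.06,.028])).round(1))
E
```

```text
False
[-0.12958493 -1.16941787 -1.44184465]
10.2 0.03773938076003169
[ 0.58700918 -0.33496261  0.10903108] 0.03773938076003169 [ 0.31683012  0.47939716 -1.3766332 ] 16.35
-10 top +y end [492.2 205.7] scene -y end [150.7 416.8]
-5 top +y end [494.6 204.7] scene -y end [149.1 421.8]
0 top +y end [497.4 203.8] scene -y end [147.9 426.6]
5 top +y end [500.4 202.8] scene -y end [147.2 431.2]
10 top +y end [503.8 201.9] scene -y end [146.8 435.5]
15 top +y end [507.4 201.1] scene -y end [146.9 439.5]
20 top +y end [511.3 200.3] scene -y end [147.3 443. ]
```

View pics/c6.png

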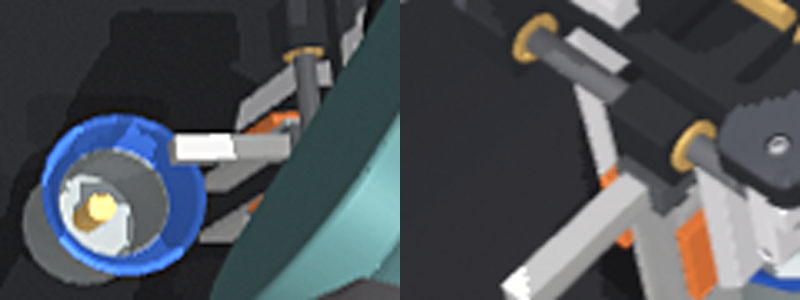

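The tongs are upright within about 2–3°, at 37.7 mm. Going slowly above the well for one look before descending.

```bash
python3 - <<'E'
from workcell import *
from h import *
move_linear([.587,-.335,.172],.08)
move_linear([.589,-.284,.172],.06)
move_linear([.589,-.284,.150],.08); wait(.1)
p=current_tcp_pos();print(p,current_opening(),current_contact_force(),current_clock())
s=capture("scene")["pixels"][:,:,::-1];t=capture("top")["pixels"][:,:,::-1]
comp("pics/c7.png",(t,430,160,120,90),(s,160,330,120,90))
o=p+[0,0,.016]
print("tips",[np.r_[proj("t",o+[d,0,-.095]),proj("s",o+[d,0,-.095])].round(0) for d in(-.013,.013)])
E
```

```text
[ 0.58902409 -0.28411118  0.14996882] 0.03789387140175817 [-0.25974668 -0.70772326 -0.83869979] 18.9167
tips [array([486., 224., 226., 392.]), array([485., 208., 242., 403.])]
```

View pics/c7.png

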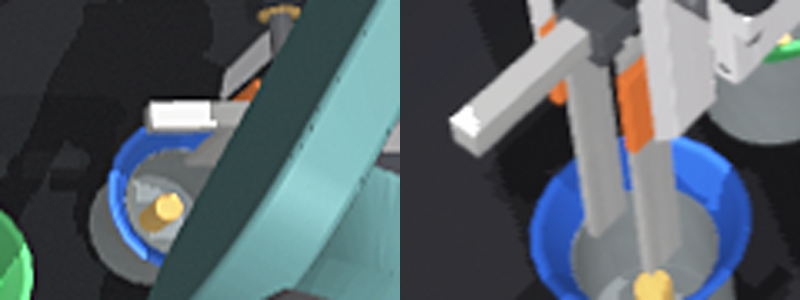

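The jaws enter the well cleanly, with tips at scene (220,400) and (239,412). They may sit a little low and towards -y, so I'll shift slightly and check just above the pin.

```bash
python3 - <<'E'
from workcell import *
from h import *
move_linear([.589,-.282,.150],.05)
print(move_linear([.589,-.282,.121],.06,contact_N=5)); wait(.1)
p=current_tcp_pos();print(p,current_opening(),current_contact_force(),current_clock())
s=capture("scene")["pixels"][:,:,::-1]
cv2.imwrite("pics/c8.png",cv2.resize(s[370:450,180:290],None,fx=7,fy=7,interpolation=cv2.INTER_CUBIC))
o=p+[0,0,.016]
print("tip -y edge",[proj("s",o+[d,-.008,-.095]).round(1) for d in(-.013,.013)], "pin top",proj("s",[.5893,-.286,.035]))
E
```

```text
False
[ 0.58928081 -0.2821985   0.12156234] 0.03788164396982336 [ 0.00907617 -0.5759437  -1.24578739] 20.0
tip -y edge [array([224.5, 408.6]), array([240.3, 419.9])] pin top [235.14229179 415.18159192]
```

View pics/c8.png

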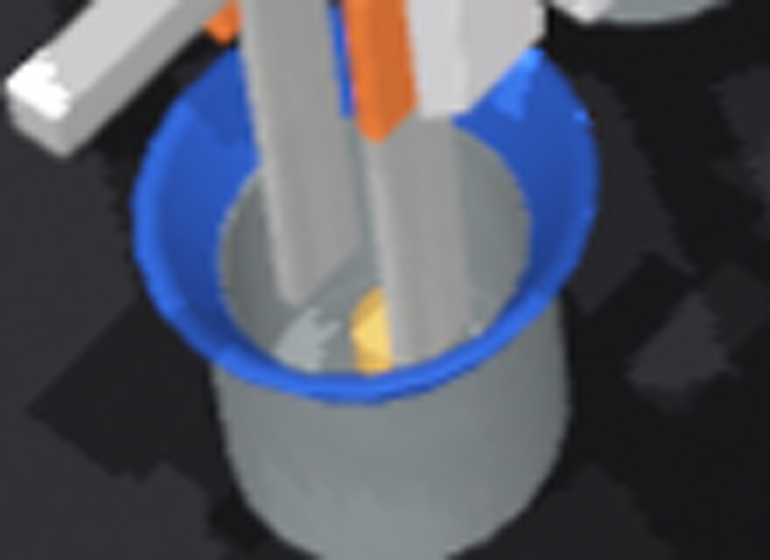

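The pin top (235.6,415.5) lies midway between the jaw tips at the same height (midpoint about (234.4,415)), so the alignment is good. The tongs hang about 6 mm lower in the fingers than I assumed, so I'll stop at TCP 0.096.

```bash
python3 - <<'E'
from workcell import *
from h import *
print(move_linear([.589,-.282,.096],.05,contact_N=5)); wait(.1)
print(current_tcp_pos(),current_opening(),current_contact_force(),current_clock())
clamp(30); wait(.4); f0=current_contact_force()
print(current_opening(),f0,current_clock())
move_linear([.589,-.282,.215],.08); wait(.2)
print(current_tcp_pos(),current_opening(),current_contact_force(),current_clock())
s=capture("scene")["pixels"][:,:,::-1]
comp("pics/c9.png",(s,140,280,160,120),(capture("top")["pixels"][:,:,::-1],430,120,160,120))
E
```

```text
False
[ 0.58926354 -0.28215064  0.09644822] 0.03764273731425336 [ 0.62046265  0.20747188 -0.64304724] 20.8
0.02669615409895004 [ 0.26210505 -1.04224166  1.81475508] 21.4417
[ 0.58886448 -0.28193383  0.21456752] 0.026973006459497465 [-0.00500267  0.31904266 -1.01478205] 23.2833
```

View pics/c9.png

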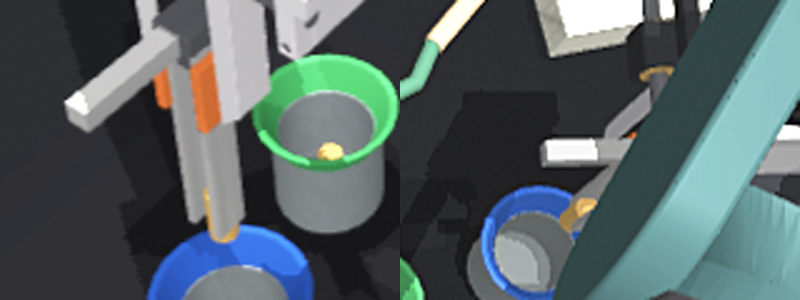

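The pin is held between the jaws, protruding at about scene (229,375), and the blue well is empty. The earlier tilt came from sweeping the tips into the rest's post, because I lifted only to TCP 0.215. This time I'll cross well above the posts.

```bash
python3 - <<'E'
from workcell import *
from h import *
x,y,a=.5575,.195,.016
move_linear([.589,-.282,.285],.1)
move_linear([x,y,.285],.14); wait(.2)
print(current_tcp_pos(),current_opening(),current_clock())
print(move_linear([x,y,.135],.1,contact_N=6),current_tcp_pos(),current_contact_force())
print(move_linear([x,y,.096],.03,contact_N=4)); wait(.2)
p=current_tcp_pos(); print(p,current_opening(),current_contact_force(),current_clock())
s=capture("scene")["pixels"][:,:,::-1]; t=capture("top")["pixels"][:,:,::-1]
comp("pics/c10.png",(t,110,190,140,105),(s,335,120,140,105))
o=np.array([.5578,.192,.118])
for th in(-5,0,5):
    r=Ro.from_euler("x",th,degrees=True)
    print(th,proj("t",o+r.apply([0,-.06,.028])),proj("s",o+r.apply([0,-.06,.028])))
E
```

```text
[0.55753346 0.1948351  0.2850129 ] 0.02665409445903183 28.0
False [0.55802622 0.1951085  0.135944  ] [-0.1577439  -0.42648309 -1.70181504]
True
[0.55731172 0.19516413 0.10145212] 0.02731010504092811 [-0.69468254  0.12517535  5.08657321] 30.8667
-5 [212.75851534 223.57630249] [394.56641463 175.1525035 ]
0 [215.34737249 224.37244024] [393.38417697 178.58400813]
5 [217.61869375 225.18996293] [392.33753143 181.9823237 ]
```

View pics/c10.png

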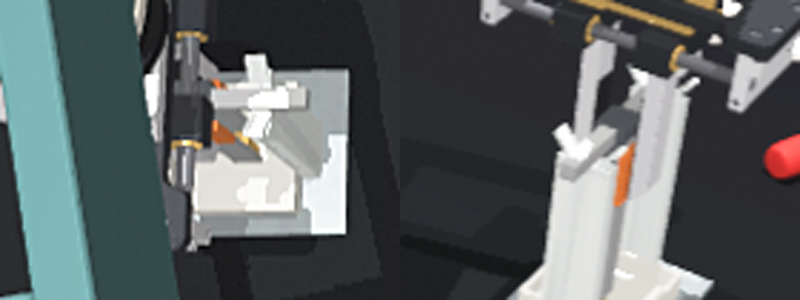

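The bar is in both notches: contact came at the original seated height, and the scene -y end at (396,179.5) compares with (395,177) before. The tongs sit about 5 mm further towards -y than before, so I'll recentre along the bar, then release.

```bash
python3 - <<'E'
from workcell import *
from h import *
x=.5575
move_linear([x,.195,.107],.03); move_linear([x,.201,.107],.03)
print(move_linear([x,.201,.095],.02,contact_N=4)); wait(.2)
p=current_tcp_pos(); print(p,current_opening(),current_contact_force(),current_clock())
for f in (15,11,9.3,7,4): clamp(f); wait(.25); print(f,current_opening(),current_contact_force().round(1))
E
```

```text
True
[0.55777429 0.20121868 0.10142499] 0.02703149148699345 [-0.22307512 -1.10820842  5.79035461] 32.3167
15 0.028989564560331967 [ 0.4 -0.9  4.7]
11 0.032552706327814186 [-0.6  1.   5.4]
9.3 0.0440701401569377 [0.1 1.  4.8]
7 0.046253889443488475 [0.2 0.5 4.8]
4 0.045905677048220066 [-0.7  0.5  5.8]
```

```bash
python3 - <<'E'
from workcell import *
from h import *
open_gripper(); wait(.2); print(current_opening(),current_contact_force())
move_linear([.5575,.201,.25],.12)
goto([.40,-.15,.30],down(0)); wait(.3)
t=capture("top")["pixels"][:,:,::-1];s=capture("scene")["pixels"][:,:,::-1]
cv2.imwrite("pics/t11.png",t);cv2.imwrite("pics/s11.png",s)
comp("pics/c11.png",(t,125,200,120,90),(s,345,140,120,90),(t,430,180,100,75),(s,335,130,160,120))
print(current_tcp_pos(),current_clock())
for n,i in(("t",t),("s",s)):
    for f in("0","11"):
        im=cv2.imread(f"pics/{'top' if n=='t' else 'scene'}0.png") if f=="0" else i
        h=cv2.cvtColor(np.ascontiguousarray(im),cv2.COLOR_BGR2HSV)
        m=cv2.inRange(h,(14,70,120),(26,255,255)); k,l,st,ce=cv2.connectedComponentsWithStats(m)
        print(n,f,[(st[j,4],ce[j].round(0).tolist()) for j in range(1,k) if st[j,4]>8])
E
```

```text
0.09399608859088802 [1.63046001 1.47103548 0.39853742]
[ 0.4001942  -0.1497259   0.29988457] 39.5
t 0 [(np.int32(39), [454.0, 119.0]), (np.int32(37), [459.0, 124.0]), (np.int32(177), [334.0, 222.0]), (np.int32(15), [175.0, 212.0]), (np.int32(9), [309.0, 219.0]), (np.int32(26), [333.0, 219.0]), (np.int32(47), [475.0, 225.0]), (np.int32(10), [332.0, 234.0]), (np.int32(37), [173.0, 240.0]), (np.int32(28), [407.0, 248.0]), (np.int32(202), [626.0, 270.0])]
t 11 [(np.int32(38), [454.0, 119.0]), (np.int32(37), [459.0, 124.0]), (np.int32(16), [174.0, 211.0]), (np.int32(165), [334.0, 223.0]), (np.int32(9), [309.0, 219.0]), (np.int32(26), [333.0, 220.0]), (np.int32(10), [332.0, 234.0]), (np.int32(56), [192.0, 241.0]), (np.int32(15), [173.0, 239.0]), (np.int32(17), [174.0, 241.0]), (np.int32(28), [407.0, 248.0]), (np.int32(30), [435.0, 277.0])]
s 0 [(np.int32(25), [423.0, 171.0]), (np.int32(10), [336.0, 290.0]), (np.int32(110), [352.0, 303.0]), (np.int32(20), [484.0, 306.0]), (np.int32(29), [236.0, 420.0]), (np.int32(14), [372.0, 472.0]), (np.int32(10), [360.0, 474.0])]
s 11 [(np.int32(207), [129.0, 31.0]), (np.int32(73), [188.0, 32.0]), (np.int32(76), [116.0, 41.0]), (np.int32(11), [400.0, 164.0]), (np.int32(27), [423.0, 171.0]), (np.int32(47), [407.0, 219.0]), (np.int32(11), [336.0, 290.0]), (np.int32(112), [352.0, 303.0]), (np.int32(20), [484.0, 306.0]), (np.int32(14), [372.0, 472.0]), (np.int32(10), [360.0, 474.0])]
```

The picture limit is reached, but the blobs tell enough. The brass has left the blue well, a new brass blob is at the rest (top (192,241), scene (407,219)), and the orange pads are within 1 px of their original place. I'll triangulate, check the bar, and hand in.

```bash
python3 - <<'E'
from workcell import *
from h import *
f=least_squares(lambda X:np.r_[proj("t",X)-[192,241],proj("s",X)-[407,219]],[.55,.19,.02]);print("pin",f.x.round(4),f.cost)
a=cv2.imread("pics/scene0.png")[140:180,385:450];b=cv2.imread("pics/s11.png")
r=cv2.matchTemplate(b[120:200,365:470],a,cv2.TM_CCOEFF_NORMED);_,v,_,l=cv2.minMaxLoc(r);print("scene bar match",v,l[0]-20,l[1]-20)
a=cv2.imread("pics/top0.png")[205:235,128:218];b=cv2.imread("pics/t11.png")
r=cv2.matchTemplate(b[190:250,113:233],a,cv2.TM_CCOEFF_NORMED);_,v,_,l=cv2.minMaxLoc(r);print("top bar match",v,l[0]-15,l[1]-15)
if f.x[2]<.045 and v>.7: job_done(); print("done",current_clock())
E
```

```text
pin [0.5593 0.1989 0.0212] 1.9180634472480242
scene bar match 0.9964081048965454 0 0
top bar match 0.9869934320449829 0 0
the job is handed in; nothing more can be done
the job is handed in; nothing more can be done
```

The pin from the blue well is in the white catch tray and the tongs are back on their rest, and I handed the job in at about 39.5 s. The robot's fingers only ever gripped the orange pads.

**Last checks:**
- **Pin:** triangulated at (0.559, 0.199, 0.021), 3–4 mm from the tray centre, with no brass left in the blue well.
- **Tongs:** both camera views of the bar match the starting pictures with 0 px shift. The tongs were open at about 46 mm when released.

**What went wrong or disagreed:**
- **Knocked tongs:** I lifted them too little when leaving the rest, so their tips apparently hit a rest post and they swung about 45° in the grip. I pushed them upright gently (about 2.5 N) against the outside of the blue well's rim, and went back well above the posts.
- **Width on the pin:** the gripper read about 27 mm instead of the expected 30 mm, and I didn't find out why. The grip held throughout.
- **Tongs height in the grip:** the pictures suggested the tongs sat about 6 mm low in the fingers, but the height at which they seated showed almost no slip.
- **Final picture:** I had used up the picture limit, so the last check was by image code only.

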